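Lift the rack of jars out of the pan and stand it in the drip tray

TASK

The three jars have been heated long enough in the blue pan. Swing up the folding handle of their wire rack, lift the rack out by the handle and carry it level, jars and all, over to the free part of the black drip tray; set it down gently so that it stands flat inside the tray's rim, then fold the handle down to either side so that the jars can be taken out. Keep all three jars standing in the rack, and leave the pan, the tumbler and the steel beaker where they are.

Things in the scene. Friction and masses are not known exactly. Their poses are not given: they have to be found in the camera images.
- rack: round steel wire rack holding three jars. Origin: centre of its underside, z up. Base 150 mm across, floor for the jars at z = 6 mm, top hoop 162 mm across at z = 64 mm; 190 mm wide along y with the handle pivots. Loose, 0.28 kg (0.8 kg with jars). Starts in the blue pan, its folded handle (-x side) to the robot's left. Lifted by the handle it hangs level but can sway.
- bail (a joint): angle of the rack's bail handle: 0 = folded on its stop to the rack's -x side (35 degrees above horizontal), 0.96 rad = upright, 1.92 = folded on the other stop, to +x. About 0.5 N at the grip moves it; light friction keeps it where it is left within 0.2 rad of upright, farther out it falls to its stop. Starts at 0. Pivot line: parallel to the rack's y, at (0, 67) mm in its x, z.
- grip (a point): centre of the handle's wooden grip, a round bar 14 mm in diameter, 64 mm long, parallel to the rack's y axis, 88 mm from the pivot line. Folded (0) it is at (-72, 0, 117) mm in the rack's frame, upright at (0, 0, 155) mm: above the jar lids in every position.
- jar1: closed glass jar with a dark screw lid, 60 mm in diameter, 80 mm high, loose, about 0.17 kg. Origin: centre of its underside, z up. Stands in the rack, on its +x side; its lid is 86 mm above the rack's underside.
- jar2: the same kind of jar, in the rack's -x, +y third
- jar3: the same kind of jar, in the rack's -x, -y third
- pan: shallow round blue enamel pan, 250 mm across the rim, 61 mm high, inner floor at z = 4 mm; dark loop handles at its +y and -y reach 157 mm from the centre at a height of 52 mm. Origin: centre of its underside. Loose, 1.5 kg. It stands left of the middle, the drip tray to the right. A wall cupboard hangs behind: underside 0.44 m up, front at x = 0.55 m, from y = -0.2 to 0.38 m.
- tray: black drip tray, 214 mm (its x) by 410 mm (its y), fixed to the worktop. Origin: centre of its underside, z up. Floor at z = 4 mm, inside 194 by 390 mm, rim 20 mm high and 10 mm thick. The tumbler and the steel beaker stand in its +y half, its -y half (centre at y = -100 mm) is free.
- tumbler: clear drinking glass, 81 mm in diameter, 91 mm high, loose, standing in the drip tray. Origin: centre of its underside.
- steel_cup: small brushed steel beaker, 61 mm in diameter, 65 mm high, loose, standing in the drip tray. Origin: centre of its underside.

How it is judged:
By the outcome, as a careful person would: the job done as asked, in the order asked, and still so for the second after the job is handed in, with the robot touching nothing.
It also fails if it takes over 67 s, if anything falls off the work surface, if the arm or the gripper's body presses on something with over 40 N, if the wrist force passes 120 N, or if a joint passes its speed limit or range.

ROBOT

A 6-joint arm with a two-finger parallel gripper is mounted at the origin on a cart in front of the work surface, level with it; the furniture and walls round the work are solid. World frame = base frame: x ahead of the robot, y to its left, z up, the work surface at z = 0. Lengths are in mm, angles in degrees, forces in N, time in s.
With the tool pointing down it reaches from about 350 to 850 mm from the base axis. Payload 8.1 kg.
Tool frame: the origin (TCP) lies at the very end of the fingers, on their centre line; the grasp point (between the pads) lies 19 mm behind it (r.grip_point_offset is the distance from the TCP to the grasp point, in mm); z points along the fingers, y is the line along which they close (so a half turn about z gives the same grasp; the last joint's range is limited). The gripper opens to 85 mm and grips with 20 to 120 N. Pads are 22 mm wide; open, the fingers measure 114 mm over their backs; the gripper's body (76 mm by 85 mm) begins 54 mm behind the grasp point. The pads swing forward as they close: fully open they stand 13 mm farther back than shut.
Start: joints at [69.42, 7.471, 85.268, -0, 87.261, -4.893], TCP at [162.213, 577.661, 231.292] pointing down, gripper open.
Joint ranges: [-169.43, 169.43], [-51.17, 129.36], [1.28, 143.12], [-76.62, 256.62], [0, 156.53], [-152.29, 152.29]. Speed limits (degrees/s): [136.94, 136.94, 159.86, 180, 180, 180].

INTERFACE

Orientations are given as [roll, pitch, yaw] about the fixed x, y, z axes, in that order (R = Rz(yaw) Ry(pitch) Rx(roll)).
In Python, from bench import status, eyes, r gives the robot as it stands.
- The arm moves only by the shell command python3 -m handwheel 'ROWS' [FORCE]. ROWS is a JSON object whose one key "series" holds a list that holds one entry, the list of rows, each a list of 7 numbers: the shift along the tool's x, y, z in cm, then the turn, a rotation vector about the tool's x, y, z in rad, then the opening, from 0 (shut) to 1 (fully open). In form: {"series": [[[tx, ty, tz, rx, ry, rz, claw], ...]]}. A call has 1 to 12 rows; each row is the pose to reach, as a shift and turn from the pose commanded when the call began, along the tool's axes at that moment; what a row does not reach only later rows make up. A row lasts 1/8 s, in which the tool goes at most 62.5 mm and 10.7 degrees, less where a joint would pass 70% of its speed; a pose out of reach is approached as far as the arm can. A call with a gripper value outside its range is refused whole. The fingers move at their own pace and stop on an object; FORCE is the grip in N (left out, the last holds). Time passes only in rows, so rows that repeat a pose let the fingers close. It gives the time, the measured TCP pose, the force, the opening and the grip force at its end, in the units of the state.
- status.sense(): the state, without advancing time (a new reading comes with each control period).
- eyes.snapshot(name): name is "scene" or "top"; returns a dict with "img" (480x640x3 uint8, red, green, blue), "mtx" (3x3 intrinsics, pixels), "k1" (the pictures are not rectified: a ray, as slopes to the right and down, at radius r is drawn at 1 + k1 r^2 times it, then the intrinsics apply), "R" (3x3) and "t" (3): a world point X has camera coordinates R X + t. Camera axes: x right, y down, z forward; pixel columns grow to the right and rows downward; lengths in mm; the calibration is good to about 2 mm. A picture is of the moment at which its call begins. There is no depth.
- r.hand_in(): hands the job in; it is judged then, once.
The state is a dict: "time": time; "joint_pos": joint angles; "qd": joint speeds; "joint_efforts": joint torques, N m; "tool_pos": TCP position; "tcp_rot": TCP orientation; "ft_force": force on the tool from outside, world axes, zero at the start; "wrist_torque": the same for the moment, N m; "finger_gap": finger opening in mm; "grip_force": force on a finger pad.
Only numpy, scipy, OpenCV 4.12 (cv2) and the standard library are available. Lean on these libraries where they do the work, as an engineer would, in place of code of your own. Each camera call takes 0.05 s, during which the arm holds its last target. There are 200 camera calls.

## Working session

There is one attempt and no reset: what is moved stays moved. The work goes in short steps, Python scripts to look and compute and a shell command to move; the robot and the scene stay as the last step left them, time stands still between calls to the robot, and variables do not carry over. Pictures are saved under pics/ and viewed, at most 10 in all, crops included, and the job is handed in when it is done.

```bash
ls; mkdir -p pics; cat > h.py <<'E'
import numpy as np, cv2
from bench import status, eyes, r
def snap(n,f=None):
    s=eyes.snapshot(n)
    if f: cv2.imwrite('pics/'+f,cv2.cvtColor(s['img'],cv2.COLOR_RGB2BGR))
    return s
def ray(s,u,v):
    K=np.array(s['mtx']); R=np.array(s['R']); t=np.array(s['t'])
    p=np.array([(u-K[0,2])/K[0,0],(v-K[1,2])/K[1,1]]); q=p.copy()
    for _ in range(20): q=p/(1+s['k1']*(q@q))
    return -R.T@t, R.T@np.array([q[0],q[1],1.])
def onz(s,u,v,z):
    c,d=ray(s,u,v); return c+d*(z-c[2])/d[2]
def proj(s,X):
    K=np.array(s['mtx']); c=np.array(s['R'])@np.array(X,float)+np.array(s['t'])
    q=c[:2]/c[2]; q=q*(1+s['k1']*(q@q)); return K[:2,:2]@q+K[:2,2]
def tri(s1,p1,s2,p2):
    (a,d),(b,e)=ray(s1,*p1),ray(s2,*p2); A=np.stack([d,-e],1)
    k=np.linalg.lstsq(A,b-a,rcond=None)[0]; P,Q=a+k[0]*d,b+k[1]*e
    return (P+Q)/2,np.linalg.norm(P-Q)
E
python3 - <<'E'
from h import *
for n in('top','scene'):
    s=snap(n,n+'0.png'); print(n,ray(s,320,240),s['k1'],s['mtx'])
print(status.sense())
E
```

```text
pics
top (array([ 257.03478614,   59.44481419, 1039.27750459]), array([ 1.67768146e-01,  9.56258485e-04, -9.85926135e-01])) 0.03779521988787803 [[487.03075509   0.         313.15751009]
 [  0.         487.03075509 239.91987669]
 [  0.           0.           1.        ]]
scene (array([  25.36427558, -549.08322485,  572.49640746]), array([ 0.45597462,  0.70288656, -0.54594957])) -0.11879584188000421 [[499.91961604   0.         318.31809353]
 [  0.         499.91961604 238.2689006 ]
 [  0.           0.           1.        ]]
{'time': 0.1, 'joint_pos': array([ 6.94209655e+01,  7.51165713e+00,  8.53226309e+01,  1.23385078e-03,
        8.72608925e+01, -4.89227501e+00]), 'qd': array([-0.08204246, -0.02926977, -0.14697996,  0.00630396, -0.03587533,
        0.05207506]), 'joint_efforts': array([ 8.62619363e-04, -5.70960224e+01, -5.01932895e+01, -2.60139786e-04,
        8.41456815e-03, -5.43428223e-05]), 'tool_pos': array([162.01822361, 577.20601783, 230.34410795]), 'tcp_rot': array([-1.79905271e+02, -9.34508769e-03,  1.64313173e+02]), 'ft_force': array([-0.11351513,  0.59932397, -0.57418111]), 'wrist_torque': array([0.03489599, 0.02904151, 0.03248784]), 'grip_force': 0.0, 'finger_gap': 85.53846698179026}
```

View pics/top0.png

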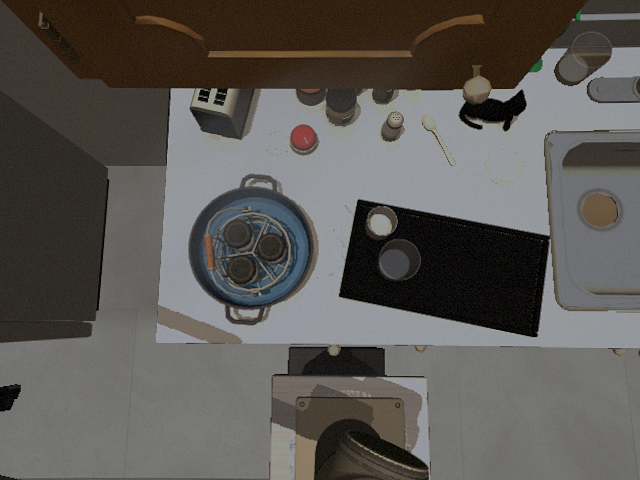

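View pics/scene0.png

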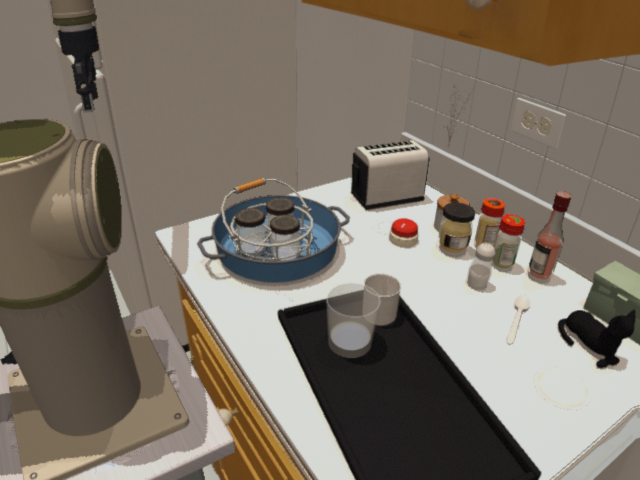

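The top view shows the pan and rack near (251,248), the orange grip near (209,251), the three lids near (238,233), (272,247) and (242,269), and tray corners near (359,201), (549,237), (537,335) and (341,297). In the scene view the grip is near (251,185).

```bash
python3 - <<'E'
from h import *
T=snap('top');S=snap('scene')
def orange(s,roi):
    x0,y0,x1,y1=roi; h=cv2.cvtColor(s['img'],cv2.COLOR_RGB2HSV)[y0:y1,x0:x1]
    m=cv2.inRange(h,(4,120,90),(20,255,255)); m=cv2.morphologyEx(m,cv2.MORPH_OPEN,np.ones((3,3)))
    n,l,st,c=cv2.connectedComponentsWithStats(m); i=1+np.argmax(st[1:,4])
    p=cv2.findNonZero((l==i).astype(np.uint8)); rr=cv2.minAreaRect(p)
    return np.array(rr[0])+[x0,y0],rr,cv2.boxPoints(rr)+[x0,y0]
a=orange(T,(190,215,230,290)); b=orange(S,(225,170,280,205))
print(a,b); P,e=tri(T,a[0],S,b[0]); print('grip',P,e)
bx=a[2]; d=[onz(T,*p,P[2])for p in bx]; print('corners',np.round(d,1).tolist())
# lids, dark
g=cv2.cvtColor(T['img'],cv2.COLOR_RGB2HSV)
m=cv2.inRange(g[215:290,220:295],(0,0,0),(180,150,75)); m=cv2.morphologyEx(m,cv2.MORPH_OPEN,cv2.getStructuringElement(2,(9,9)))
n,l,st,c=cv2.connectedComponentsWithStats(m)
L=[]
for i in range(1,n):
    if st[i,4]>200:
        q=c[i]+[220,215]; L.append(onz(T,*q,90)[:2]); print('lid',q,st[i],L[-1])
print('lid mean',np.mean(L,0))
# pan: blue 
m=cv2.inRange(g[170:330,170:335],(95,80,30),(125,255,255)); p=cv2.convexHull(cv2.findNonZero(m))
el=cv2.fitEllipse(p); print('pan',el,onz(T,el[0][0]+170,el[0][1]+170,61))
# tray
m=cv2.inRange(g[190:345,330:560],(0,0,0),(180,255,45)); n,l,st,c=cv2.connectedComponentsWithStats(m); i=1+np.argmax(st[1:,4])
rr=cv2.minAreaRect(cv2.convexHull(cv2.findNonZero((l==i).astype(np.uint8)))); B=cv2.boxPoints(rr)+[330,190]
C=np.array([onz(T,*p,20) for p in B]);print('tray',B.tolist(),C.round(1).tolist(),C.mean(0), [np.linalg.norm(C[k]-C[k-1]) for k in range(4)])
for u,v,z in((381,221,65),(399,260,91)): print(onz(T,u,v,z))
E
```

```text
(array([208.94554329, 251.45544434]), ((18.94554328918457, 36.4554443359375), (29.55260467529297, 5.572208404541016), 84.2894058227539), array([[204.7029686 , 237.02970314],
       [210.24752426, 236.47524452],
       [213.18811798, 265.88118744],
       [207.64356232, 266.43564606]])) (array([250.54615784, 184.63076782]), ((25.546157836914062, 14.630767822265625), (6.434521198272705, 26.57013702392578), 70.55996704101562), array([[236.94769669, 186.01845932],
       [262.00307846, 177.17538452],
       [264.14461899, 183.24307632],
       [239.08923721, 192.08615112]]))
grip [389.99439487 271.49584701 122.42041419] 1.023440460523556
corners [[417.4, 281.1, 122.4], [418.5, 270.5, 122.4], [362.0, 262.4, 122.4], [360.8, 272.8, 122.4]]
lid [238.25660964 234.48989114] [  3   4  32  31 643] [428.57988308 222.57761664]
lid [271.32727273 246.75454545] [ 37  18  31  29 660] [404.40248102 156.37026229]
lid [241.78342246 268.95989305] [  6  40  34  31 748] [359.98722055 213.25414773]
lid mean [397.65652822 197.40067556]
pan ((84.97911834716797, 81.82115173339844), (103.0544204711914, 115.16169738769531), 47.16840744018555) [398.26677055 192.31857494  61.        ]
tray [[338.02980041503906, 298.34727478027344], [357.4727783203125, 198.7020034790039], [555.2596130371094, 237.2945556640625], [535.8166351318359, 336.9398193359375]] [[307.7, 22.2, 20.0], [521.1, -19.5, 20.0], [439.5, -431.4, 20.0], [234.4, -377.3, 20.0]] [ 375.68786433 -201.50885637   20.        ] [np.float64(406.1399576151561), np.float64(217.37777459729355), np.float64(419.85798013702413), np.float64(212.04474493825995)]
[462.90961193 -63.60584251  65.        ]
[379.77057021 -94.25676592  91.        ]
```

```bash
cat >> h.py <<'E'
def rows(c0,yaw0,pts):
    """pts: world x,y,z,yaw -> tool cm and rz"""
    a=np.radians(yaw0); X=np.array([np.cos(a),np.sin(a)]); Y=np.array([np.sin(a),-np.cos(a)])
    for p in pts:
        d=np.array(p[:3])-c0; print(np.round([d[:2]@X/10,d[:2]@Y/10,-d[2]/10,-np.radians(p[3]-yaw0)],2).tolist())
E
python3 - <<'E'
from h import *
rows(np.array([162.2,577.7,231.3]),164.3,[(389,270,200,188)])
T=snap('top'); g=cv2.cvtColor(T['img'],cv2.COLOR_RGB2HSV)
m=cv2.inRange(g[190:345,330:560],(0,0,0),(180,255,45)); n,l,st,c=cv2.connectedComponentsWithStats(m); i=1+np.argmax(st[1:,4])
h=cv2.convexHull(cv2.findNonZero((l==i).astype(np.uint8)))
q=cv2.approxPolyDP(h,8,True)[:,0]+[330,190]
C=np.array([onz(T,*p,20)[:2] for p in q]);print(q.tolist(),C.round(1).tolist())
if len(C)==4: print(C.mean(0),[(np.linalg.norm(C[k]-C[k-1]),np.degrees(np.arctan2(*(C[k]-C[k-1])[::-1]))) for k in range(4)])
E
```

```text
[-30.16, -23.48, 3.13, -0.41]
[[549, 237], [536, 336], [339, 295], [358, 200]] [[440.0, -418.6], [236.3, -377.8], [314.7, 20.2], [518.2, -20.6]]
[ 377.30839402 -199.2322694 ] [(np.float64(405.6075307741043), np.float64(-101.11606350299294)), (np.float64(207.76323592136768), np.float64(168.66277083228402)), (np.float64(405.5957823048693), np.float64(78.85969315961329)), (np.float64(207.59157386807115), np.float64(-11.334159404269124))]
```

```bash
python3 -m handwheel '{"series": [[[-2,-1.5,0.2,0,0,-0.03,0.5],[-6,-4.7,0.6,0,0,-0.09,0.4],[-11,-8.6,1.1,0,0,-0.16,0.35],[-15.5,-12,1.6,0,0,-0.22,0.35],[-20,-15.5,2.1,0,0,-0.28,0.35],[-24.5,-19,2.6,0,0,-0.34,0.35],[-28,-21.8,2.9,0,0,-0.39,0.35],[-29.7,-23.1,3.1,0,0,-0.41,0.35],[-30.2,-23.5,3.1,0,0,-0.41,0.35],[-30.2,-23.5,3.1,0,0,-0.41,0.35]]]}'
python3 - <<'E'
from h import *
s=snap('scene','s1.png')
cv2.imwrite('pics/s1c.png',cv2.resize(cv2.cvtColor(s['img'],cv2.COLOR_RGB2BGR)[60:300,120:440],(800,600)))
E
```

```text
time: 1.5
tool_pos: [389.3, 269.9, 200.3]
tcp_rot: [180.0, -0.0, -172.3]
ft_force: [-0.8, 0.5, -0.1]
finger_gap: 29.9
grip_force: 0.0
```

View pics/s1c.png

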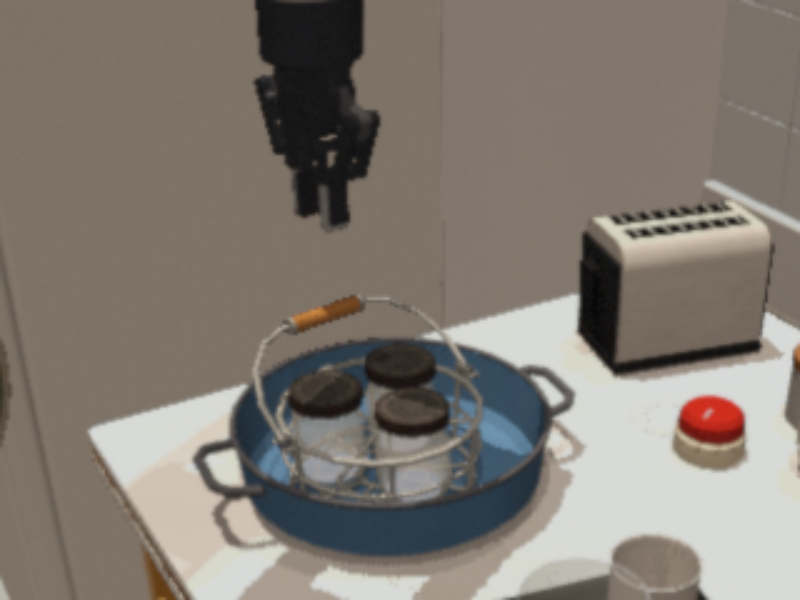

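The picture shows the open fingers (crop, near (325,205)) right above the orange grip (325,312), aligned with it.

```bash
python3 -m handwheel '{"series": [[[0,0,2,0,0,0,0.35],[0,0,5,0,0,0,0.35],[0,0,7.5,0,0,0,0.35],[0,0,9,0,0,0,0.35],[0,0,9.8,0,0,0,0.35],[0,0,10,0,0,0,0.3],[0,0,10,0,0,0,0.25],[0,0,10,0,0,0,0.25]]]}'
python3 - <<'E'
from h import *
s=snap('scene')
cv2.imwrite('pics/s2c.png',cv2.resize(cv2.cvtColor(s['img'],cv2.COLOR_RGB2BGR)[130:280,190:350],(640,600)))
t=np.radians(np.arange(35,91,5.5))
print(np.round(np.c_[-8.8*(np.cos(t[0])-np.cos(t)),-8.8*(np.sin(t)-np.sin(t[0]))],1).tolist())
E
```

```text
time: 2.55
tool_pos: [390.0, 270.1, 101.2]
tcp_rot: [180.0, 0.1, -172.2]
ft_force: [0.6, 0.9, 0.1]
finger_gap: 21.5
grip_force: 0.0
[[-0.0, -0.0], [-0.5, -0.7], [-1.1, -1.3], [-1.7, -1.8], [-2.4, -2.3], [-3.1, -2.8], [-3.9, -3.1], [-4.7, -3.4], [-5.5, -3.6], [-6.4, -3.7], [-7.2, -3.8]]
```

View pics/s2c.png

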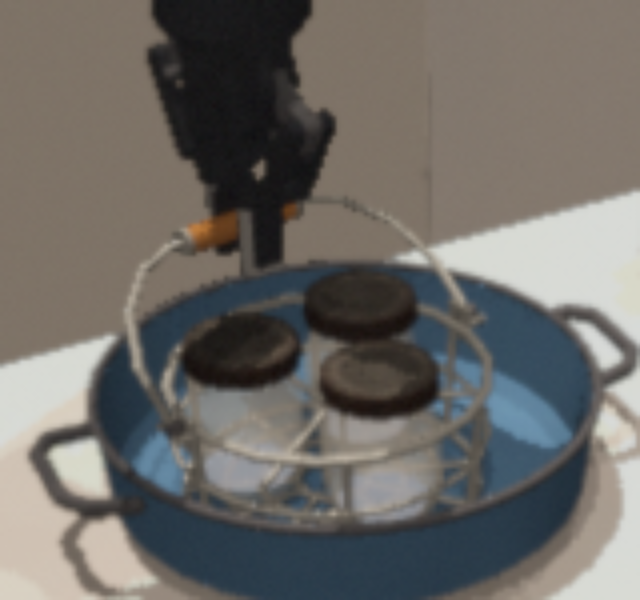

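The fingers straddle the bar, with the near finger at crop (262,235). Next I swing it up.

```bash
python3 -m handwheel '{"series": [[[0,-0.5,-0.7,0,0,0,0.25],[0,-1.1,-1.3,0,0,0,0.25],[0,-1.7,-1.8,0,0,0,0.25],[0,-2.4,-2.3,0,0,0,0.25],[0,-3.1,-2.8,0,0,0,0.25],[0,-3.9,-3.1,0,0,0,0.25],[0,-4.7,-3.4,0,0,0,0.25],[0,-5.5,-3.6,0,0,0,0.25],[0,-6.4,-3.7,0,0,0,0.25],[0,-7.1,-3.8,0,0,0,0.25],[0,-7.4,-3.8,0,0,0,0.25],[0,-7.4,-3.8,0,0,0,0.25]]]}'
python3 - <<'E'
from h import *
s=snap('scene')
cv2.imwrite('pics/s3c.png',cv2.resize(cv2.cvtColor(s['img'],cv2.COLOR_RGB2BGR)[130:280,190:350],(640,600)))
E
```

```text
time: 4.1
tool_pos: [399.5, 196.2, 138.2]
tcp_rot: [-180.0, -0.0, -172.2]
ft_force: [-0.2, -0.4, -0.9]
finger_gap: 21.1
grip_force: 0.0
```

View pics/s3c.png

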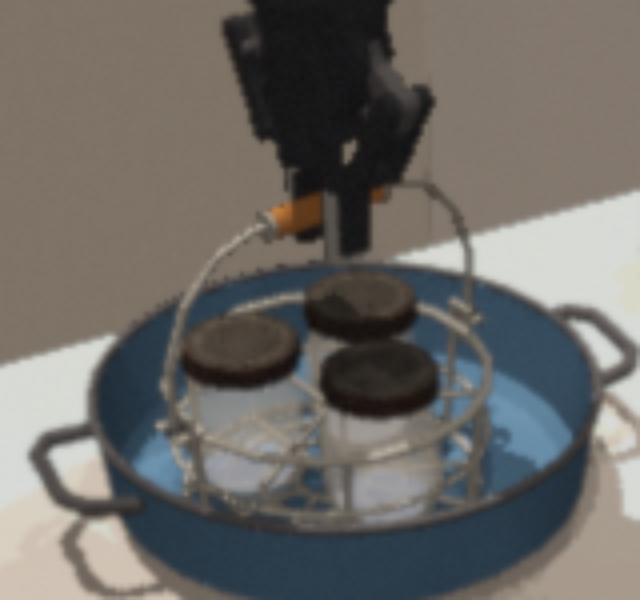

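The handle is upright in the picture, with the grip between the fingers at crop (330,205). Next: close, then lift.

```bash
python3 -m handwheel '{"series": [[[0,0,0,0,0,0,0.15],[0,0,0,0,0,0,0.1],[0,0,0,0,0,0,0.05],[0,0,0,0,0,0,0],[0,0,0,0,0,0,0],[0,0,0,0,0,0,0],[0,0,-0.2,0,0,0,0],[0,0,-0.5,0,0,0,0],[0,0,-0.9,0,0,0,0],[0,0,-1.4,0,0,0,0],[0,0,-2,0,0,0,0],[0,0,-2,0,0,0,0]]]}' 70
python3 - <<'E'
from h import *
s=snap('scene')
cv2.imwrite('pics/s4c.png',cv2.resize(cv2.cvtColor(s['img'],cv2.COLOR_RGB2BGR)[100:280,180:360],(600,600)))
E
```

```text
time: 5.65
tool_pos: [400.0, 196.6, 159.2]
tcp_rot: [180.0, 0.1, -172.2]
ft_force: [0.2, -0.2, -8.3]
finger_gap: 11.6
grip_force: 68.2
```

View pics/s4c.png

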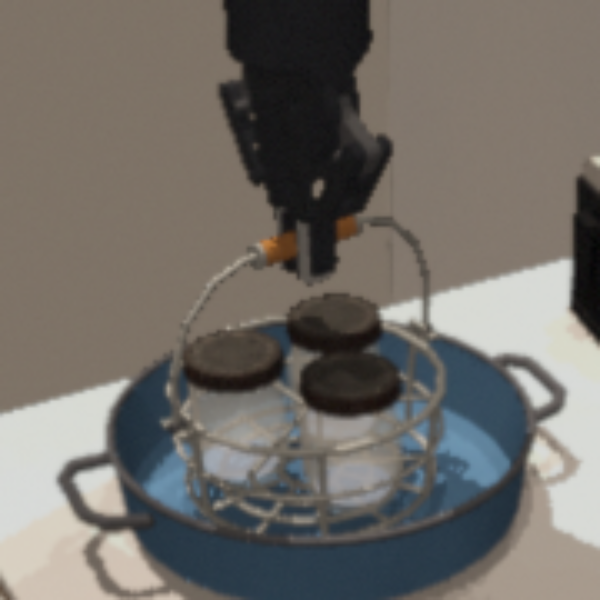

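Wrist force is −8.3 N, which matches the full load. The rack hangs level with all three jars in it, just above the pan floor. Continuing the lift.

```bash
python3 -m handwheel '{"series": [[[0,0,-0.4,0,0,0,0],[0,0,-1.2,0,0,0,0],[0,0,-2.3,0,0,0,0],[0,0,-3.5,0,0,0,0],[0,0,-4.8,0,0,0,0],[0,0,-6.1,0,0,0,0],[0,0,-7.4,0,0,0,0],[0,0,-8.7,0,0,0,0],[0,0,-9.8,0,0,0,0],[0,0,-10.6,0,0,0,0],[0,0,-11,0,0,0,0],[0,0,-11,0,0,0,0]]]}'
python3 -m handwheel '{"series": [[[0.04,-0.2,0,0,0,0,0],[0.15,-0.7,0,0,0,0,0],[0.35,-1.5,0,0,0,0,0],[0.6,-2.6,0,0,0,0,0],[0.9,-3.9,0,0,0,0,0],[1.2,-5.3,0,0,0,0,0],[1.5,-6.8,0,0,0,0,0],[1.85,-8.3,0,0,0,0,0],[2.2,-9.8,0,0,0,0,0],[2.55,-11.3,0,0,0,0,0],[2.9,-12.8,0,0,0,0,0],[3.2,-14.3,0,0,0,0,0]]]}'
```

```text
time: 7.2
tool_pos: [399.5, 196.5, 268.4]
tcp_rot: [180.0, 0.0, -172.2]
ft_force: [-0.2, 0.3, -7.9]
finger_gap: 11.6
grip_force: 68.2
time: 8.7
tool_pos: [387.0, 49.3, 268.3]
tcp_rot: [-180.0, 0.0, -172.2]
ft_force: [0.2, 0.7, -9.9]
finger_gap: 11.4
grip_force: 68.2
```

```bash
python3 -m handwheel '{"series": [[[0.33,-1.5,0,0,0,0,0],[0.67,-3,0,0,0,0,0],[1,-4.5,0,0,0,0,0],[1.33,-6,0,0,0,0,0],[1.67,-7.5,0,0,0,0,0],[2,-9,0,0,0,0,0],[2.35,-10.5,0,0,0,0,0],[2.7,-12,0,0,0,0,0],[3,-13.5,0,0,0,0,0],[3.35,-15,0,0,0,0,0],[3.7,-16.5,0,0,0,0,0],[4,-18,0,0,0,0,0]]]}'
python3 -m handwheel '{"series": [[[0.33,-1.5,0,0,0,0,0],[0.67,-3,0,0,0,0,0],[1,-4.5,0,0,0,0,0],[1.35,-6,0,0,0,0,0],[1.7,-7.5,0,0,0,0,0],[2,-9,0,0,0,0,0],[2.4,-10.5,0,0,0,0,0],[2.7,-11.9,0,0,0,0,0],[3,-13.2,0,0,0,0,0],[3.3,-14.3,0,0,0,0,0],[3.5,-15.2,0,0,0,0,0],[3.6,-15.8,0,0,0,0,0]]]}'
python3 -m handwheel '{"series": [[[0,-0.2,0,0,0,0,0],[0,-0.3,0,0,0,0,0],[0,-0.3,0,0,0,0,0],[0,-0.3,0,0,0,0,0],[0,-0.3,0,0,0,0,0],[0,-0.3,0,0,0,0,0]]]}'
python3 - <<'E'
from h import *
s=snap('scene','s5.png'); T=snap('top')
g=cv2.cvtColor(T['img'],cv2.COLOR_RGB2BGR)[150:390,320:640]
cv2.imwrite('pics/t5c.png',cv2.resize(g,(800,600)))
E
```

```text
time: 10.2
tool_pos: [371.7, -134.4, 268.3]
tcp_rot: [-180.0, 0.0, -172.2]
ft_force: [-0.2, -0.2, -8.1]
finger_gap: 11.7
grip_force: 68.2
time: 11.7
tool_pos: [357.7, -295.3, 268.3]
tcp_rot: [180.0, -0.0, -172.2]
ft_force: [0.6, 0.9, -9.2]
finger_gap: 11.8
grip_force: 68.2
time: 12.45
tool_pos: [358.2, -297.7, 268.3]
tcp_rot: [-180.0, 0.0, -172.2]
ft_force: [0.6, -0.5, -8.5]
finger_gap: 11.9
grip_force: 68.2
```

View pics/s5.png

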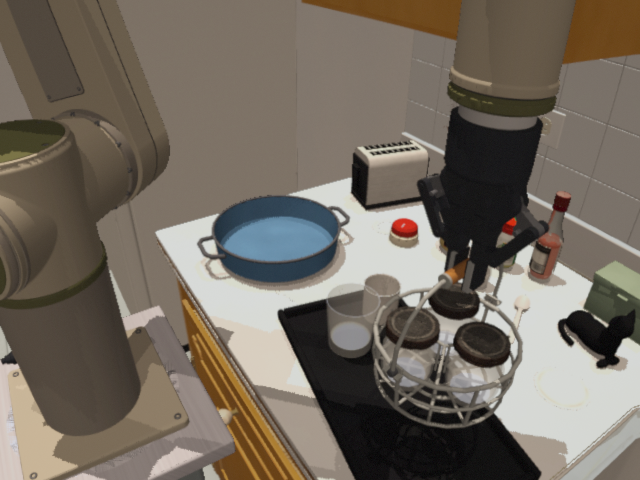

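The rack hangs level over the free half of the tray with all jars in it, lids at about (412,325), (455,301) and (481,343). The pan is still in place.

```bash
python3 - <<'E'
from h import *
s=snap('scene')
L=[onz(s,u,v,220)[:2] for u,v in((412,325),(455,301),(481,343))]
m=np.mean(L,0);print(np.round(L),m)
d=m-[377.3,-199.2];a=np.radians(-11.2);print('tray frame',d@[np.cos(a),np.sin(a)],d@[-np.sin(a),np.cos(a)])
E
python3 -m handwheel '{"series": [[[0,0,0.4,0,0,0,0],[0,0,1.2,0,0,0,0],[0,0,2.4,0,0,0,0],[0,0,3.7,0,0,0,0],[0,0,5,0,0,0,0],[0,0,6.3,0,0,0,0],[0,0,7.6,0,0,0,0],[0,0,8.8,0,0,0,0],[0,0,9.7,0,0,0,0],[0,0,10.2,0,0,0,0],[0,0,10.5,0,0,0,0],[0,0,10.5,0,0,0,0]]]}'
```

```text
[[ 315. -280.]
 [ 382. -276.]
 [ 357. -338.]] [ 351.4953046  -297.95506241]
tray frame -6.131623507139054 -101.88644585716399
time: 14.1
tool_pos: [358.2, -297.8, 163.4]
tcp_rot: [-180.0, 0.0, -172.2]
ft_force: [-0.9, 0.1, -8.0]
finger_gap: 11.8
grip_force: 68.2
```

```bash
python3 -m handwheel '{"series": [[[0,0,0.3,0,0,0,0],[0,0,0.7,0,0,0,0],[0,0,1.1,0,0,0,0],[0,0,1.4,0,0,0,0],[0,0,1.7,0,0,0,0],[0,0,1.9,0,0,0,0],[0,0,2.05,0,0,0,0],[0,0,2.15,0,0,0,0],[0,0,2.25,0,0,0,0],[0,0,2.3,0,0,0,0],[0,0,2.35,0,0,0,0],[0,0,2.35,0,0,0,0]]]}'
python3 -m handwheel '{"series": [[[0,0,0.05,0,0,0,0],[0,0,0.1,0,0,0,0],[0,0,0.1,0,0,0,0]]]}'
```

```text
time: 15.6
tool_pos: [358.2, -297.7, 139.8]
tcp_rot: [180.0, -0.0, -172.2]
ft_force: [0.1, 0.6, -8.7]
finger_gap: 11.7
grip_force: 68.3
time: 15.98
tool_pos: [358.2, -297.8, 138.8]
tcp_rot: [180.0, -0.0, -172.2]
ft_force: [0.2, 0.6, -8.5]
finger_gap: 12.1
grip_force: 68.3
```

```bash
for i in 1 2; do python3 -m handwheel '{"series": [[[0,0,0.05,0,0,0,0],[0,0,0.1,0,0,0,0],[0,0,0.1,0,0,0,0]]]}' | grep -E 'tool_pos|ft'; done
```

```text
tool_pos: [358.3, -298.2, 138.5]
ft_force: [-3.6, -0.3, -1.3]
tool_pos: [358.5, -298.7, 138.3]
ft_force: [-5.3, -0.2, 6.9]
```

Touchdown. I relieve the press by 1 mm, open slightly, and guide the handle down to its original side.

```bash
python3 -m handwheel '{"series": [[[0,0,-0.05,0,0,0,0],[0,0,-0.1,0,0,0,0],[0,0,-0.1,0,0,0,0.1],[0,0,-0.1,0,0,0,0.2],[0,0,-0.1,0,0,0,0.25],[0,0,-0.1,0,0,0,0.28],[0,0,-0.1,0,0,0,0.28],[0,0,-0.1,0,0,0,0.28],[0,0,-0.1,0,0,0,0.28]]]}'
python3 -m handwheel '{"series": [[[0,0.4,-0.1,0,0,0,0.28],[0,1.0,-0.1,0,0,0,0.28],[0,1.7,0.1,0,0,0,0.28],[0,2.5,0.3,0,0,0,0.28],[0,3.3,0.6,0,0,0,0.28],[0,4.1,0.9,0,0,0,0.28],[0,4.8,1.4,0,0,0,0.28],[0,5.5,1.9,0,0,0,0.28],[0,6.1,2.4,0,0,0,0.28],[0,6.7,3.0,0,0,0,0.28],[0,7.1,3.5,0,0,0,0.28],[0,7.1,3.5,0,0,0,0.28]]]}'
python3 - <<'E'
from h import *
s=snap('scene')
cv2.imwrite('pics/s6c.png',cv2.resize(cv2.cvtColor(s['img'],cv2.COLOR_RGB2BGR)[240:480,300:580],(700,600)))
E
```

```text
time: 17.85
tool_pos: [358.2, -297.7, 137.8]
tcp_rot: [180.0, 0.0, -172.2]
ft_force: [-0.1, -0.2, -0.3]
finger_gap: 24.2
grip_force: 0.0
time: 19.35
tool_pos: [348.3, -227.0, 102.3]
tcp_rot: [180.0, -0.0, -172.2]
ft_force: [-0.3, -0.3, -0.3]
finger_gap: 24.1
grip_force: 0.0
```

View pics/s6c.png

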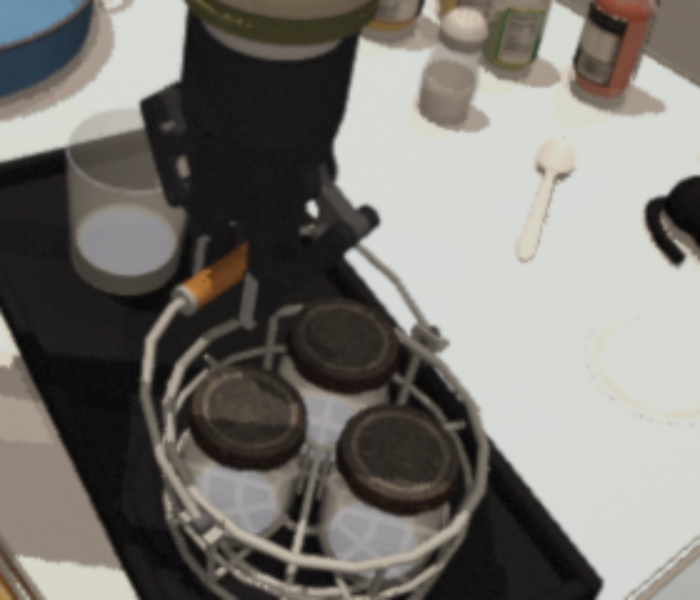

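The handle is folded to the side, with the bar between the open fingers at crop (215,275). The jars stand upright and the tumbler is untouched. I retreat straight up.

```bash
python3 -m handwheel '{"series": [[[0,0,0,0,0,0,0.35],[0,0,0,0,0,0,0.4],[0,0,-0.5,0,0,0,0.4],[0,0,-1.5,0,0,0,0.4],[0,0,-3,0,0,0,0.4],[0,0,-5,0,0,0,0.4],[0,0,-8,0,0,0,0.4],[0,0,-11,0,0,0,0.4],[0,0,-14,0,0,0,0.4],[0,0,-16,0,0,0,0.4],[0,0,-16,0,0,0,0.4]]]}'
python3 - <<'E'
from h import *
s=snap('scene','s7.png'); T=snap('top','t7.png')
E
```

```text
time: 20.78
tool_pos: [349.3, -228.0, 264.8]
tcp_rot: [-179.8, 0.1, -172.2]
ft_force: [0.5, 0.4, -0.4]
finger_gap: 34.0
grip_force: 0.0
```

View pics/s7.png

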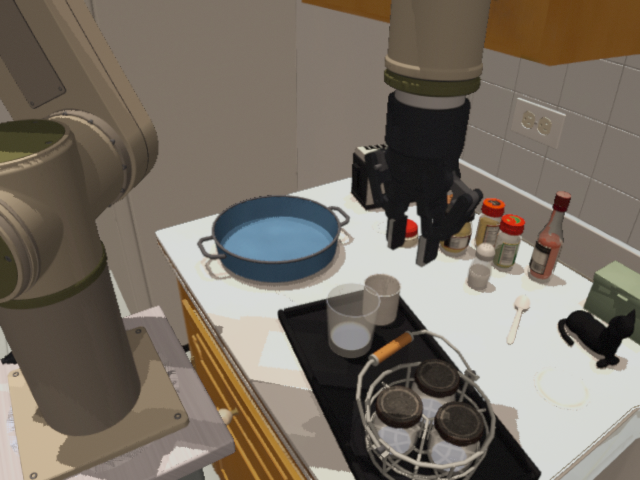

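View pics/t7.png

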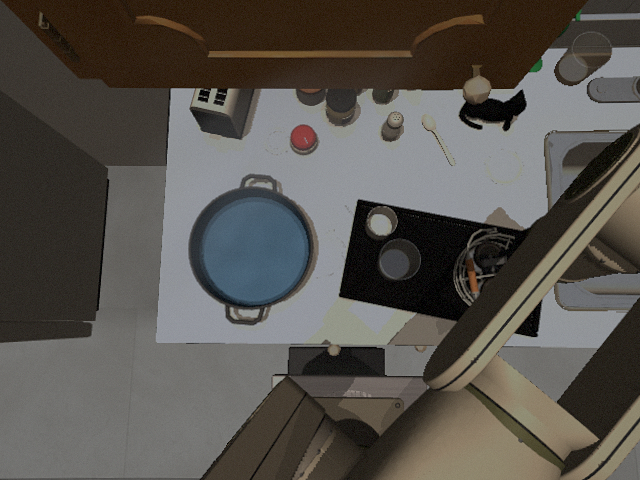

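The scene view shows the rack inside the tray, with lids at (399,405), (438,378) and (457,422) and the folded grip at (392,347). The pan, tumbler and beaker are where they were. One numerical check before handing in.

```bash
python3 - <<'E'
from h import *
s=snap('scene');T=snap('top')
print('grip',tri(T,(473.5,278),s,(392,347)))
L=[onz(s,u,v,90)[:2] for u,v in((399,403),(438,376),(457,421))]
m=np.mean(L,0);d=m-[377.3,-199.2];a=np.radians(-11.2);print(m,np.linalg.norm(L-m,axis=1),'tray frame',d@[np.cos(a),np.sin(a)],d@[-np.sin(a),np.cos(a)])
E
```

```text
grip (array([ 343.37023769, -226.06332244,  126.75342039]), np.float64(1.975435271749953))
[ 355.2768859  -294.47660136] [40.30596088 40.12866993 40.40218863] tray frame -3.097698466435137 -97.73971856656433
```

```bash
python3 -c "
from bench import r
print(r.hand_in())"
```

```text
the job is handed in; nothing more can be done
None
```

The job is handed in at about 21 s: the rack stands in the free half of the drip tray, within about 4 mm of its centre by camera, with all three jars upright and the handle folded down; the pan, tumbler and beaker look unmoved.

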